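# Fit the return spring on the lathe brake rod

### The arm

A 6-joint arm with a two-finger parallel gripper is mounted at the origin on the work surface. World frame = base frame: x ahead of the robot, y to its left, z up, the work surface at z = 0. Lengths are in mm, angles in rad, forces in N, time in s.
With the tool pointing down it reaches from about 275 to 750 mm from the base axis. Payload 10.2 kg.
Tool frame: the origin (TCP) lies at the very end of the fingers, on their centre line; the grasp point (between the pads) lies 19 mm behind it; z points along the fingers, y is the line along which they close (so a half turn about z gives the same grasp; the last joint's range is limited). The gripper opens to 88 mm and grips with 3 to 60 N. Pads are 18 mm wide; open, the fingers measure 123 mm over their backs; the gripper's body (75 mm by 187 mm) begins 45 mm behind the grasp point.
Start: joints at [0.912, 0.313, 1.498, -0, 1.331, -0.223], TCP at [221.634, 475.93, 203.92] pointing down, gripper open.
Joint ranges: [-2.94, 2.94], [-0.97, 2.17], [0.19, 2.56], [-1.23, 4.37], [0.02, 3.11], [-2.88, 2.88]. Speed limits (rad/s): [2.39, 2.39, 3.01, 3.14, 3.14, 3.14].

### API

Orientations are given as a rotation vector (axis times angle).
In Python, from plant import arm gives the robot as it stands.
- The arm moves only by the tool send_rows, never from a script. Its argument "plan" is a list that holds one entry, the list of rows, each a list of 7 numbers: the shift along the tool's x, y, z in cm, then the turn, a rotation vector about the tool's x, y, z in degrees, then the opening, from 0 (shut) to 1 (fully open). A call has exactly 5 rows; each row shifts and turns the commanded pose from where the row before left it, along the tool's axes as they then stand; what a row does not reach is not made up. A row lasts 1/8 s, in which the tool goes at most 62.5 mm and 10.7 degrees, less where a joint would pass 70% of its speed; a pose out of reach is approached as far as the arm can. A call is refused whole if a number of a shift passes 6.25 or a number of a turn 10.7, either way. A call with a gripper value outside its range is refused whole. The fingers move at their own pace and stop on an object; "grip_force" is the grip in N (left out, the last holds). Time passes only in rows, so rows that do not move let the fingers close, or fill a call up. It gives the time, the measured TCP pose, the force, the opening and the grip force at its end, in the units of the state.
- arm.get_obs(): the state, without advancing time (a new reading comes with each control period).
- arm.grab_frame(name): name is "scene" or "top" or "wrist"; returns (picture, depth): 384x512x3 uint8, blue, green, red; 384x512 float32, mm along the optical axis (not along the pixel's ray), 0 where there is no reading.
- arm.get_calibration(name): a dict with "fx", "fy", "cx", "cy" (pixels), "k1" (the pictures are not rectified: a ray, as slopes to the right and down, at radius r is drawn at 1 + k1 r^2 times it, then the intrinsics apply), "origin" and "attitude" of the camera in the world. Camera axes: x right, y down, z forward; pixel columns grow to the right and rows downward; lengths in mm; the calibration is good to about 2 mm. A picture is of the moment at which its call begins: read the wrist's pose just before it. get_calibration takes no time and is no camera call; for the wrist camera it gives the pose at the moment of the call.
- arm.finish_job(): hands the job in; it is judged then, once.
The state is a dict: "clock": time; "q": joint angles; "dq": joint speeds; "joint_efforts": joint torques, N m; "tool_pos": TCP position; "tool_rot": TCP orientation; "contact_force": force on the tool from outside, world axes, zero at the start; "ft_torque": the same for the moment, N m; "grip_width": finger opening in mm; "grasp_force": force on a finger pad.
Only numpy, scipy, OpenCV 4.12 (cv2) and the standard library are available. Lean on these libraries where they do the work, as an engineer would, in place of code of your own. Each camera call takes 0.05 s, during which the arm holds its last target. There are 200 camera calls.

### The job

Thread the big coil spring, cut end down as it stands, over the end of the brake rod in the vice and work it down gently, twisting it clockwise (seen from above) where its coils snag on the anchor pin, until the bottom coil lies flat on the collar. Keep turning it clockwise so that this coil hooks in under the pin and its cut end comes round past the vice's right side as the robot sees it, then let go. Never force the spring or push hard on the vice, and leave the other things on the bench alone.

Things in the scene. Friction and masses are not known exactly. Their poses are not given: they have to be found in the camera images.
- spring_center (a point): Big right-hand compression spring standing loose on the bench; point on its axis half-way up (37 mm). Plain steel, 32 mm outside, 24 mm inside, 74 mm tall, wire 4 mm, about 80 g; too stiff to give under hand forces. z: its axis, up; x: from the axis towards the cut end of its bottom coil.
- spring_cut_end (a point): Cut end of the bottom coil: wire centre, 14 mm from the axis, 2 mm above the underside. Counter-clockwise from it (from above) the coil is flat for 260 deg, climbs 10.5 mm by 350 deg, then 10 mm a turn: only a narrow sector near 340 deg lets the pin through. Turned on clockwise, the cut end goes in under the pin; the flat coil can follow for some 250 deg until tight.
- vice: Machine vice 190 x 90 mm, 62 mm high, fixed, the brake rod clamped upright in its jaws. Origin on the bench under the rod's axis, z up. Its front, with screw and tommy bar (reaching 136 mm from the axis), is -x and roughly faces the robot; its back, the fixed jaw, is +x; -y is its right side as the robot sees it.
- rod_end (a point): Centre of the rod's tip, on its axis 154 mm above the bench, in the vice's axes. Tip 11 mm across, chamfered to a 16 mm thread, which ends 65 mm above the collar; there a 3 mm taper widens to the 20 mm shank.
- seat (a point): Rod axis at the top of the collar (42 mm across, 72 mm above the bench): home is the spring's underside here, its centre 37 mm higher. The anchor pin, 3.2 mm thick, stands out to 20 mm from the axis, 8.2 mm above the collar; wire fits under it. It points to the vice's back (+x) within 57 deg either way: not measured, see or feel it. A coil landing on it stops the spring 9.8 mm high.
- small_spring: Bystander: short thin spring, 20 mm wide, 40 mm tall, standing on the bench.
- nut: Bystander: hexagon nut, 27 mm across flats, 13 mm high.
- block: Bystander: ground steel block 90 x 60 x 25 mm.
- tape: Bystander: roll of black tape, 60 mm across, 19 mm high.
Not all that is in view belongs to the job. Leave any pink, red or yellow look-alike of the vice alone.

How it is judged (in metres and radians):
On the way:
1. the spring is threaded over the rod end, upright, and at least 20 mm down the rod (z of spring_center in the frame of rod_end below 0.017 m and horizontal distance between spring_center and rod_end below 0.006 m and angle between spring_center's own z axis and vertical below 0.2 rad), for 0.1 s.
At the end, for the whole second after the job is handed in: Spring upright on the rod, centre within 2.5 mm of home height (bottom coil flat on the collar), its bottom coil hooked under the pin: cut end turned clockwise from the vice's back to somewhere between 10 degrees short of its right side and its front; released and at rest (z of spring_center in the frame of seat below 0.0395 m and horizontal distance between spring_center and seat below 0.006 m and angle between spring_center's own z axis and vertical below 0.12 rad and x of spring_cut_end in the frame of vice below 0.0025 m and y of spring_cut_end in the frame of vice below 0.004 m and linear speed of spring below 0.02 m/s); the robot touches nothing.
It fails at once if the spring is forced: pressed or wrenched against the rod, pin or vice with more than 30 N (contact force between spring and vice above 30 N).
It fails at once if the robot pushes on the vice or rod with more than 15 N (contact force between the arm and vice above 15 N).
It fails at once if a bystander is disturbed (moved more than 20 mm) (distance of any of small_spring, nut, block, tape from where it was at the start of the episode above 0.02 m).
It also fails if it takes over 64 s, if anything falls off the work surface, if the arm or the gripper's body presses on something with over 40 N, if the wrist force passes 120 N, or if a joint passes its speed limit or range.

## Working session

There is one attempt and no reset: what is moved stays moved. The work goes in short steps, Python scripts to look and compute and a tool call to move; the robot and the scene stay as the last step left them, time stands still between calls to the robot, and variables do not carry over. Pictures are saved under pics/ and viewed, at most 10 in all, crops included, and the job is handed in when it is done.

Besides the shell and the picture viewer there is one more tool, called as name(argument=value, ...), one argument or row to a line, values as JSON. send_rows: Moves the arm, as the interface text tells. Its arguments: {"type":"object","properties":{"plan":{"type":"array"},"grip_force":{"type":"number"}},"required":["plan"]}

```bash
ls; mkdir -p pics; python3 - <<'E'
from plant import arm
import cv2,numpy as np
o=arm.get_obs();print(o)
for n in("scene","top"):
    p,d=arm.grab_frame(n);c=arm.get_calibration(n);print(n,c)
    cv2.imwrite(f"pics/{n}0.png",p);np.save(f"pics/{n}0.npy",d)
E
```

```text
pics
{'clock': 0.0, 'q': array([ 9.11609289e-01,  3.13429074e-01,  1.49839044e+00,  4.29557785e-05,
        1.33099396e+00, -2.23380635e-01]), 'dq': array([-0.0008484 ,  0.00026613, -0.00031644,  0.00373209, -0.00141162,
       -0.00051482]), 'joint_efforts': array([-2.17851639e-04, -4.02214372e+01, -2.52272719e+01,  6.94559840e-02,
        3.52414709e-02, -1.23309255e-04]), 'tool_pos': array([221.4465936 , 475.71489728, 203.38935789]), 'tool_rot': array([-6.79053269e-01, -3.06675321e+00,  1.70567324e-03]), 'contact_force': array([ 0.77097387,  0.24929468, -0.0081132 ]), 'ft_torque': array([ 0.03558212, -0.00884903,  0.03302246]), 'grasp_force': 0.0, 'grip_width': 88.17128338980243}
scene {'fx': 439.27453368376285, 'fy': 439.27453368376285, 'cx': 256.4060221047354, 'cy': 193.90017101824853, 'k1': -0.05645685693868534, 'origin': array([1139.89716632,  472.88850552,  912.1979887 ]), 'attitude': array([-1.04028432, -2.37427522,  1.03815349])}
top {'fx': 472.53906771092625, 'fy': 472.53906771092625, 'cx': 246.56389382116492, 'cy': 190.8178125086641, 'k1': -0.11877179626701677, 'origin': array([ 432.67688066,  -88.64432104, 1403.00219101]), 'attitude': array([-2.19912191,  2.17937014, -0.03087209])}
```

View pics/top0.png

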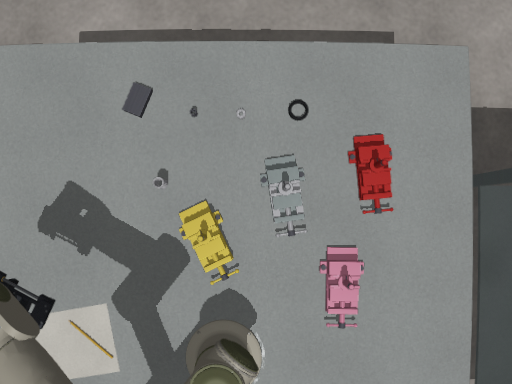

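View pics/scene0.png

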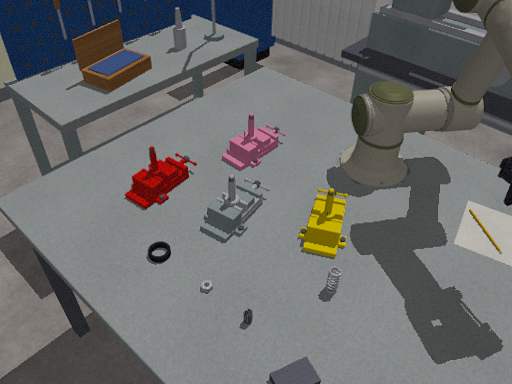

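The top view shows the spring at about (160,182), the grey vice with its rod at (286,187), the small spring at (194,111), the nut at (241,113), the tape at (298,110) and the block at (138,99). In the scene view the spring is at (334,280) and the rod tip at (232,178).

```bash
cat > h.py <<'E'
import cv2,numpy as np
from scipy.spatial.transform import Rotation as R
from plant import arm
def ray(c,u,v):
    K=np.array([[c['fx'],0,c['cx']],[0,c['fy'],c['cy']],[0,0,1.]])
    p=cv2.undistortPoints(np.array([[[u,v]]],float),K,np.array([c['k1'],0,0,0.]))[0,0]
    return R.from_rotvec(c['attitude']).apply([p[0],p[1],1])
def onz(c,u,v,z):
    r=ray(c,u,v);return c['origin']+r*(z-c['origin'][2])/r[2]
def proj(c,P):
    p=R.from_rotvec(c['attitude']).inv().apply(np.asarray(P,float)-c['origin']);p=p/p[2]
    f=1+c['k1']*(p[0]**2+p[1]**2);return np.array([c['fx']*p[0]*f+c['cx'],c['fy']*p[1]*f+c['cy']])
def tri(obs):
    A=np.zeros((3,3));b=np.zeros(3)
    for c,u,v in obs:
        r=ray(c,u,v);r/=np.linalg.norm(r);M=np.eye(3)-np.outer(r,r);A+=M;b+=M@c['origin']
    return np.linalg.solve(A,b)
def grab(n,f):
    c=arm.get_calibration(n);p,d=arm.grab_frame(n);cv2.imwrite(f'pics/{f}.png',p);np.savez(f'pics/{f}.npz',d=d,**c);return p,d,c
def state():
    o=arm.get_obs();r=R.from_rotvec(o['tool_rot']).as_matrix()
    print('t',round(o['clock'],2),'p',o['tool_pos'].round(1),'x',r[:,0].round(3),'y',r[:,1].round(3),'F',o['contact_force'].round(1),'M',o['ft_torque'].round(2),'w',round(o['grip_width'],1),'q',o['q'].round(2));return o,r
E
python3 - <<'E'
from h import *
t=arm.get_calibration('top');s=arm.get_calibration('scene')
print('spring top',onz(t,160,182,74),onz(s,336,269,74))
print('rod tip',onz(t,286,187,154),onz(s,232,178,154),tri([(t,286,187),(s,232,178)]))
# vice axis from ends: screw end
print('tommy',onz(t,291,229,40),'backL/R',onz(t,265,157,62),onz(t,294,154,62))
for n,p in dict(small=(194,111),nut=(241,113),tape=(298,110),block=(138,99)).items(): print(n,onz(t,*p,20).round(0))
w=arm.get_calibration('wrist');o,r=state()
print(w['fx'],w['cx'],w['cy'],'cam in tool',r.T@(w['origin']-o['tool_pos']));print(r.T@R.from_rotvec(w['attitude']).as_matrix())
E
python3 - <<'E'
import cv2
p=cv2.imread('pics/top0.png');s=cv2.imread('pics/scene0.png')
a=cv2.resize(p[140:250,140:320],None,fx=4,fy=4,interpolation=2)
cv2.imwrite('pics/c1.png',a)
E
```

```text
spring top [516.91423473 181.56280778  74.        ] [509.09746401 186.53694047  74.        ]
rod tip [ 501.29027967 -170.17925129  154.        ] [ 506.05091938 -165.22967232  154.        ] [ 501.4084938  -170.32775189  148.23674583]
tommy [ 386.65115171 -192.77777903   40.        ] backL/R [ 591.4921495 -115.9112053   62.       ] [ 600.8022766  -198.56704386   62.        ]
small [733.  95.  20.]
nut [727. -45.  20.]
tape [ 737. -214.   20.]
block [770. 265.  20.]
t 0.1 p [221.5 475.7 203.4] x [-0.907  0.422  0.   ] y [ 0.422  0.907 -0.001] F [ 0.4 -0.3 -0.1] M [-0.02 -0.02 -0.  ] w 88.1 q [ 0.91  0.31  1.5  -0.    1.33 -0.22]
283.7586900205067 256.6186965311611 197.2370277029307 cam in tool [  73.866616      1.07981848 -181.01144946]
[[ 1.12444452e-04 -9.57811754e-01 -2.87396296e-01]
 [ 9.99999874e-01  2.48183463e-04 -4.35874093e-04]
 [ 4.88812338e-04 -2.87396211e-01  9.57811661e-01]]
```

View pics/c1.png

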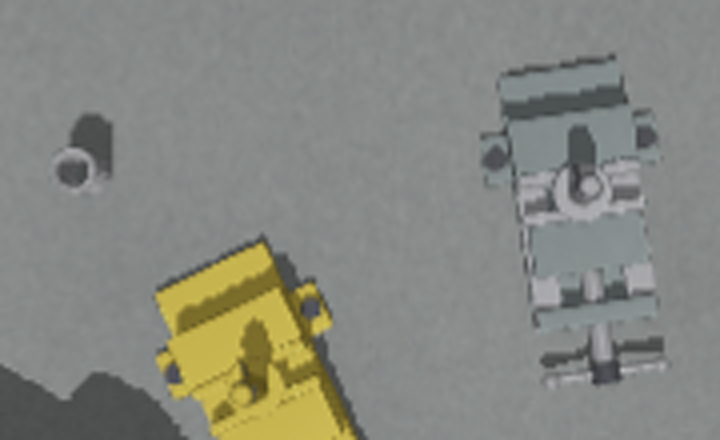

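The crop puts the spring's top ring at (159,182) and the rod tip at (287,186). The vice's back points to image-up, slightly left. Next I'll check what the gripper blocks in the wrist view.

```bash
python3 - <<'E'
from h import *
p,d,c=grab('wrist','w0');print(d[::24,::32].astype(int))
t=np.load('pics/top0.npy')
E
```

```text
[[335 333 333 332 332 332 332 333 332 332 332 332 332 332 758 758]
 [341 340 340 338 339 339 338 339 339 339 339 339 339 340 773 772]
 [347 347 346 341 346 346 345 346 347 344 346 347 346 347 347 790]
 [354 354 354 354 354 354 353 354 354 353 353 353 353 355 353 808]
 [363 362 362 362 361 362 362 360 361 362 363 362 363 360 362 825]
 [372 371 370 371 370 370 371 371 369 370 371 371 371 370 372 844]
 [380 380 378 380 380 378 380 379 379 379 379 378 379 381 380 863]
 [390 389 389 389 387 389 388 389 388 389 388 388 387 388 389 785]
 [399 400 399 399 398 399 398 398 397 398 397   0 398 397 398 397]
 [409 409 409 410 408 409 407 408 408 410 409 409 408 409 408 409]
 [417 420 420 420 419 151 419 420 420 419 418 151 418 420 420 419]
 [ 79  78  80 431 124 134 431 429 432 430 429 136 124 431  80  79]
 [ 67  68  75 108 114 132 443 443 444 444 442 136 114 108  75  68]
 [ 68  68  76  76  76  76  76  76  75  76  77  76  76  76  75  68]
 [ 71  70  77  92 469 469 468 469 467 470 469 466 469  91  77  70]
 [ 72  73  77  62  60  61  62  61  60  60  60  60  61  61  68  68]]
```

send_rows(
  plan=[
    [[-5,-2.1,1.6,0,0,0,1],[-5,-2.1,1.6,0,0,0,1],[-5,-2.1,1.6,0,0,0,1],[-5,-2.1,1.6,0,0,0,1],[-5,-2.1,1.6,0,0,0,1]],
  ],
)

```text
clock: 0.78
tool_pos: [404.9, 273.7, 123.4]
tool_rot: [-0.679, -3.067, -0.0]
contact_force: [-0.5, 0.8, -0.1]
grip_width: 88.3
grasp_force: 0.0
```

send_rows(
  plan=[
    [[-4.5,-1.8,2.6,0,0,0,1],[-4.4,-1.8,2.7,0,0,0,1],[0,0,0,0,-10,0,1],[0,0,0,0,-10,0,1],[0,0,0,0,-10,0,1]],
  ],
)

```text
clock: 1.4
tool_pos: [469.0, 202.6, 70.5]
tool_rot: [0.582, 2.603, -0.153]
contact_force: [1.3, -0.1, 0.6]
grip_width: 88.1
grasp_force: 0.0
```

```bash
python3 - <<'E'
from h import *
state();p,d,c=grab('wrist','w1');u,v=proj(c,[514,184,37]).astype(int);print(u,v)
x0,y0=max(0,u-75),max(0,v-75);q=p[y0:y0+150,x0:x0+150];print(x0,y0)
cv2.imwrite('pics/w1c.png',cv2.resize(q,None,fx=4,fy=4,interpolation=2))
E
```

```text
t 1.4 p [469.  202.6  70.5] x [-0.802  0.375 -0.465] y [ 0.427  0.904 -0.007] F [ 1.3 -0.1  0.6] M [0.06 0.16 0.02] w 88.1 q [ 0.37  0.35  1.95 -0.65  0.6  -0.27]
258 230
183 155
```

View pics/w1c.png

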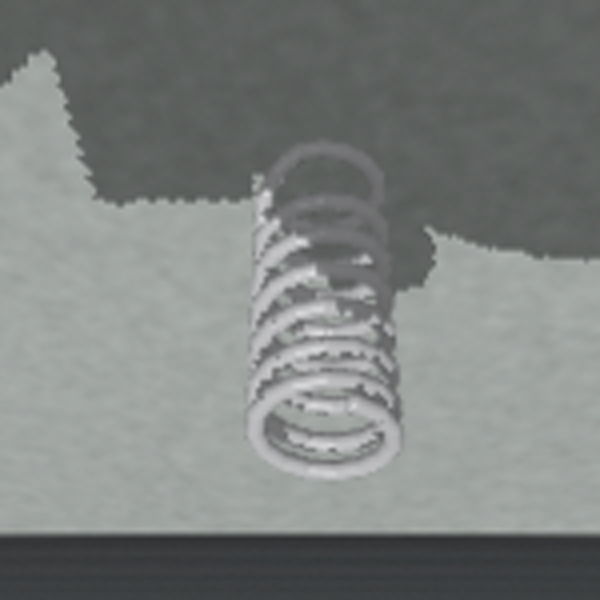

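The wrist crop is upside down. It shows the spring's top ring at (325,430), its bottom coil at (325,155) and the helix between. I'll get the helix phase from the depth points.

```bash
cat >> h.py <<'E'
def cloud(d,c,box):
    x0,y0,x1,y1=box;v,u=np.mgrid[y0:y1,x0:x1];dd=d[y0:y1,x0:x1].ravel()
    K=np.array([[c['fx'],0,c['cx']],[0,c['fy'],c['cy']],[0,0,1.]])
    n=cv2.undistortPoints(np.stack([u.ravel(),v.ravel()],1)[:,None].astype(float),K,np.array([c['k1'],0,0,0.]))[:,0]
    P=np.c_[n,np.ones(len(n))]*dd[:,None]
    return c['origin']+R.from_rotvec(c['attitude']).apply(P),dd>0
def circ(P):
    A=np.c_[2*P[:,:2],np.ones(len(P))];s=np.linalg.lstsq(A,(P[:,:2]**2).sum(1),rcond=None)[0]
    return s[:2],np.sqrt(s[2]+s[:2]@s[:2])
def phase(P,cen,cam,zb=0):
    w=P-2*(cam-P)/np.linalg.norm(cam-P,axis=1)[:,None]*1.0
    dx=w[:,:2]-cen;r=np.hypot(*dx.T);th=np.degrees(np.arctan2(dx[:,1],dx[:,0]));z=w[:,2]-zb
    near=(P[:,:2]-cen)@((cam[:2]-cen)/np.linalg.norm(cam[:2]-cen))
    return r,th,z,near
E
python3 - <<'E'
from h import *
f=np.load('pics/w1.npz');d=f['d'];c={k:f[k] for k in f if k!='d'}
P,ok=cloud(d,c,(235,185,300,280));b=np.median(P[ok&(P[:,2]<8)][:,2]);print('bench z',b)
T=P[ok&(P[:,2]>71.5)&(np.hypot(P[:,0]-514,P[:,1]-184)<40)];print(len(T),circ(T),np.percentile(P[ok&(np.hypot(P[:,0]-514,P[:,1]-184)<30)][:,2],98))
cen=circ(T)[0]
r,th,z,near=phase(P,cen,c['origin'])
m=ok&(r>11)&(r<17)&(near>3)&(z>-1)
az=np.degrees(np.arctan2(*(c['origin'][:2]-cen)[::-1]));print('cam az',az)
# phase: z=12.5+10*(phi-350)/360, phi=th-th0  -> th0 = th-350-36*(z-12.5)
for lo,hi in((20,30),(30,40),(40,50),(50,60),(20,60)):
    k=m&(z>lo)&(z<hi);ph=np.radians(th[k]-350-36*(z[k]-12.5));s=np.exp(1j*ph).mean();print(lo,k.sum(),np.degrees(np.angle(s)),abs(s),r[k].mean())
k=m&(abs((th-az+180)%360-180)<20);print(np.histogram(z[k],bins=np.arange(-1,76,1))[0])
for a in range(-50,51,20):
    k=m&(abs((th-az-a+180)%360-180)<10)&(z<24);print(a,np.sort(z[k].round(1))[::2])
E
```

```text
bench z 0.5723290839255526
212 (array([512.87550502, 188.98775872]), np.float64(14.008586088183812)) 73.30647122971777
cam az 156.0019528693652
20 145 -87.67884950732486 0.8095797725456033 12.915382630966384
30 161 -89.86246355355198 0.820510231956595 12.856841329097097
40 167 -89.06394871154352 0.7880841954012993 12.94836853602322
50 180 -91.25902157155616 0.8171772861215473 12.922496045664357
20 653 -89.56712089929033 0.8086653695967624 12.911345741516415
[15  5  8 11  4  1  0  0  0  0  0  0  0  0  0  0  0  1  5  7 13  8  1  0
  0  0  0  2  5 12  9  9  2  0  0  0  0  0  5 12 14  9  1  0  0  0  0  1
  4 10 13 14  0  0  0  0  0  1  3 11 15 14  1  0  0  2  5 13 16 15  0  0
  0  0  0  0]
-50 [-1.  -0.9 -0.8 -0.7 -0.5 -0.1  1.6  1.9  2.3  2.9  3.   3.1  3.8 16.9
 17.3 18.2 18.5 18.7 18.9 19.3 19.7 20.1]
-30 [-0.9 -0.6 -0.5 -0.2 -0.1  0.4  0.7  1.6  1.7  2.3  2.5  2.7  3.   3.5
 17.1 17.9 18.5 19.1 19.3 19.5 19.6 20. ]
-10 [-1.  -0.8 -0.5 -0.5 -0.1  0.4  1.5  1.9  2.1  2.6  2.8  3.1  3.2 17.
 17.8 18.  19.  19.3 19.7 19.9 20.1 20.7]
10 [-1.  -0.9 -0.5  0.3  0.7  1.3  2.   2.1  2.5  4.1 18.3 18.7 19.  19.1
 19.5 20.1 20.7 21.4]
30 [-0.9 -0.8 -0.8 -0.7 -0.6 -0.5  0.6  1.6  1.9  2.1  2.5  2.7  3.4  3.8
  4.   5.6 18.6 19.1 19.7 20.2 20.5 20.9 21.2]
50 [-1.  -0.8 -0.6 -0.5 -0.1  2.5  3.5  3.9  4.3  4.6  4.7  4.9  5.7  5.7
  6.7 19.9 20.3 20.7 21.  21.2 21.6 21.7]h.py:33: RuntimeWarning: invalid value encountered in divide
  w=P-2*(cam-P)/np.linalg.norm(cam-P,axis=1)[:,None]*1.0
```

```bash
cat >> h.py <<'E'
def pose(yaw,tilt=0):
    y=np.radians(yaw);x=np.array([np.cos(y),np.sin(y),0]);z=np.array([0,0,-1.]);M=np.stack([x,np.cross(z,x),z],1)
    return R.from_matrix(M)*R.from_euler('y',-tilt,degrees=True)
def rows(p0,r0,p1,r1,n=5):
    dr=(r0.inv()*r1).as_rotvec()/n
    for i in range(n):
        ri=r0*R.from_rotvec(dr*i);print((ri.inv().apply((np.array(p1)-p0)/n)/10).round(2),np.degrees(dr).round(1))
E
python3 - <<'E'
from h import *
o,_=state();p,r=o['tool_pos'],R.from_rotvec(o['tool_rot'])
W=[([500,30,190],pose(110)),([530,-110,150],pose(60)),([534,-136,110],pose(45,25))]
for a,b in W: rows(p,r,a,b);print();p,r=np.array(a),b
E
```

```text
t 1.45 p [467.4 202.4  69.4] x [-0.8    0.375 -0.468] y [ 0.428  0.904 -0.009] F [-0.5  0.7 -3. ] M [ 0.06  0.26 -0.05] w 88.3 q [ 0.37  0.35  1.95 -0.66  0.6  -0.25]
[-2.94 -2.86 -1.14] [2.1 5.3 8.8]
[-3.23 -2.43 -1.33] [2.1 5.3 8.8]
[-3.44 -1.97 -1.56] [2.1 5.3 8.8]
[-3.54 -1.5  -1.83] [2.1 5.3 8.8]
[-3.55 -1.02 -2.11] [2.1 5.3 8.8]

[-2.84 -0.39  0.8 ] [ 0.  0. 10.]
[-2.86  0.1   0.8 ] [ 0.  0. 10.]
[-2.8  0.6  0.8] [ 0.  0. 10.]
[-2.65  1.08  0.8 ] [ 0.  0. 10.]
[-2.43  1.52  0.8 ] [ 0.  0. 10.]

[-0.41  0.33  0.8 ] [ 0.7 -5.   3. ]
[-0.32  0.36  0.83] [ 0.7 -5.   3. ]
[-0.23  0.38  0.85] [ 0.7 -5.   3. ]
[-0.14  0.4   0.86] [ 0.7 -5.   3. ]
[-0.04  0.41  0.86] [ 0.7 -5.   3. ]
```

send_rows(
  plan=[
    [[-2.9,-2.4,-2.1,2.1,5.3,8.8,1],[-3.2,-2.2,-2.0,2.1,5.3,8.8,1],[-3.4,-2.0,-1.6,2.1,5.3,8.8,1],[-3.5,-1.8,-1.5,2.1,5.3,8.8,1],[-3.5,-1.3,-1.5,2.1,5.3,8.8,1]],
  ],
)

```text
clock: 2.08
tool_pos: [494.8, 35.7, 196.8]
tool_rot: [-1.802, -2.561, -0.005]
contact_force: [0.8, 0.6, 0.0]
grip_width: 88.3
grasp_force: 0.0
```

send_rows(
  plan=[
    [[-2.8,-0.4,0.8,0,0,10,1],[-2.8,0.1,0.8,0,0,10,1],[-2.8,0.6,0.8,0,0,10,1],[-2.6,1.1,0.8,0,0,10,1],[-2.4,1.5,0.8,0,0,10,1]],
  ],
)

```text
clock: 2.7
tool_pos: [524.0, -102.8, 155.0]
tool_rot: [-2.72, -1.559, 0.002]
contact_force: [-0.1, 0.4, 0.5]
grip_width: 87.8
grasp_force: 0.0
```

send_rows(
  plan=[
    [[-0.4,0.3,0.8,0.7,-5,3,1],[-0.3,0.4,0.8,0.7,-5,3,1],[-0.2,0.4,0.8,0.7,-5,3,1],[-0.1,0.4,0.8,0.7,-5,3,1],[0,0.4,0.8,0.7,-5,3,1]],
  ],
)

```text
clock: 3.32
tool_pos: [528.5, -126.5, 116.2]
tool_rot: [2.702, 1.111, -0.614]
contact_force: [-0.6, -0.3, 0.9]
grip_width: 88.2
grasp_force: 0.0
```

```bash
python3 - <<'E'
from h import *
state();p,d,c=grab('wrist','w2');u,v=proj(c,[502,-168,85]).astype(int);print(u,v)
x0,y0=max(0,u-60),max(0,v-60);q=p[y0:y0+120,x0:x0+120];print(x0,y0)
cv2.imwrite('pics/w2c.png',cv2.resize(q,None,fx=5,fy=5,interpolation=2))
E
```

```text
t 3.33 p [ 528.5 -126.5  116.2] x [ 0.641  0.637 -0.428] y [ 0.701 -0.713 -0.011] F [-0.6 -0.3  0.9] M [ 0.12 -0.04 -0.01] w 88.2 q [-0.26  0.62  1.34 -0.38  1.44  0.63]
269 236
209 176
```

View pics/w2c.png

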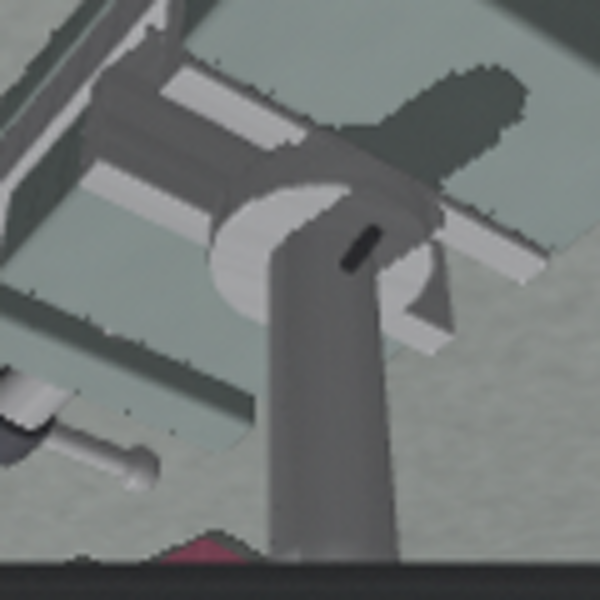

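The dark pin on the shank runs from its root at crop (348,268), full image (279,230), to its tip at (284.5,222). The collar is below it, and the white jaw edges give the vice's yaw.

```bash
python3 - <<'E'
from h import *
f=np.load('pics/w2.npz');d=f['d'];c={k:f[k] for k in f if k!='d'}
P,ok=cloud(d,c,(200,170,330,300));img=cv2.imread('pics/w2.png')[170:300,200:330].reshape(-1,3)
near=np.hypot(P[:,0]-502,P[:,1]+168)<25
for lo,hi in((92,105),(105,118),(118,130)):
    S=P[ok&near&(P[:,2]>lo)&(P[:,2]<hi)];cam=c['origin']
    from scipy.optimize import least_squares
    s=least_squares(lambda a:np.hypot(*(S[:,:2]-a).T)-10,[502,-168],loss='soft_l1').x;print(lo,len(S),s)
k=ok&near&(P[:,2]>66)&(P[:,2]<78);print('collar z',np.median(P[k][:,2]))
dk=ok&near&(img.max(1)<60)&(P[:,2]>75)&(P[:,2]<90);print('dark pts',P[dk].round(1))
for n,u,v,z in(('root',278.6,229.6,80.2),('tip',284.6,222,80.2),('tiptop',284.6,222,81.8)): print(n,onz(c,u,v,z))
g=lambda x,y:onz(c,209+x/5,176+y/5,62)
for a,b in(((160,90),(300,140)),((440,210),(545,265)),((185,62),(440,190))):
    A,B=g(*a),g(*b);print(A[:2],B[:2],np.degrees(np.arctan2(*(A-B)[[1,0]])))
E
```

```text
92 287 [ 501.4602561  -173.19913247]
105 320 [ 501.43502885 -173.17985085]
118 334 [ 501.53389162 -173.11264572]
collar z 72.31644861386624
dark pts [[ 520.2 -165.9   79.9]
 [ 519.6 -165.1   81.2]
 [ 520.7 -165.2   81.9]
 [ 520.6 -166.6   80.9]
 [ 517.9 -165.8   80.7]
 [ 519.6 -165.1   82.4]
 [ 519.7 -166.3   81.6]
 [ 520.4 -166.8   81.8]
 [ 516.5 -166.    80.9]
 [ 518.  -165.6   82.2]
 [ 519.  -165.7   82.7]
 [ 519.5 -166.4   82.6]
 [ 514.8 -166.6   80.6]
 [ 516.  -166.5   81.4]
 [ 517.1 -166.5   82.1]
 [ 518.  -166.8   82.6]
 [ 514.3 -167.2   81. ]
 [ 516.  -166.4   82.7]
 [ 515.5 -168.3   81.1]
 [ 517.4 -167.5   82.9]
 [ 512.5 -167.8   80.7]
 [ 513.9 -167.5   81.8]
 [ 515.  -167.6   82.4]
 [ 515.3 -168.5   82. ]
 [ 510.8 -168.4   80.4]
 [ 512.  -168.4   81.2]
 [ 512.9 -168.6   81.6]
 [ 513.6 -169.1   81.7]
 [ 511.7 -168.6   82. ]
 [ 512.5 -169.    82.3]]
root [ 510.2115366  -171.14103712   80.2       ]
tip [ 520.52903797 -167.52654718   80.2       ]
tiptop [ 521.60042228 -166.17259756   81.8       ]
[ 505.14609493 -129.36208486] [ 514.1616383  -155.31584931] 109.15566206068328
[ 520.28920241 -187.02435971] [ 524.81134008 -213.31483818] 99.75975247009534
[ 512.92495761 -128.06833488] [ 523.74782077 -182.90799036] 101.16412289508435
```

```bash
python3 - <<'E'
from h import *
o,_=state();p,r=o['tool_pos'],R.from_rotvec(o['tool_rot'])
W=[([515,25,190],pose(24)),([513,188,110],pose(1)),([513,188,40],pose(1))]
for a,b in W: rows(p,r,a,b);print();p,r=np.array(a),b
E
```

```text
t 3.38 p [ 528.2 -126.1  114.2] x [ 0.64   0.636 -0.432] y [ 0.7   -0.714 -0.013] F [-1.3  0.6 -2. ] M [ 0.17 -0.03 -0.03] w 88.1 q [-0.26  0.62  1.34 -0.38  1.44  0.63]
[ 1.1  -2.36 -2.17] [0.8 5.1 4.1]
[ 1.11 -2.47 -2.04] [0.8 5.1 4.1]
[ 1.11 -2.57 -1.91] [0.8 5.1 4.1]
[ 1.09 -2.68 -1.78] [0.8 5.1 4.1]
[ 1.05 -2.78 -1.64] [0.8 5.1 4.1]

[ 1.29 -2.99  1.6 ] [0.  0.  4.6]
[ 1.05 -3.09  1.6 ] [0.  0.  4.6]
[ 0.79 -3.16  1.6 ] [0.  0.  4.6]
[ 0.54 -3.22  1.6 ] [0.  0.  4.6]
[ 0.28 -3.25  1.6 ] [0.  0.  4.6]

[0.  0.  1.4] [0. 0. 0.]
[0.  0.  1.4] [0. 0. 0.]
[0.  0.  1.4] [0. 0. 0.]
[0.  0.  1.4] [0. 0. 0.]
[0.  0.  1.4] [0. 0. 0.]
```

send_rows(
  plan=[
    [[1.0,-2.3,-2.3,0.8,5.1,4.1,1],[1.1,-2.5,-2.1,0.8,5.1,4.1,1],[1.1,-2.6,-1.9,0.8,5.1,4.1,1],[1.1,-2.7,-1.8,0.8,5.1,4.1,1],[1.1,-2.8,-1.6,0.8,5.1,4.1,1]],
  ],
)

```text
clock: 4.0
tool_pos: [514.9, 26.1, 195.1]
tool_rot: [-3.069, -0.649, -0.019]
contact_force: [0.7, 0.3, 0.3]
grip_width: 88.3
grasp_force: 0.0
```

send_rows(
  plan=[
    [[1.3,-3.0,1.6,0,0,4.6,1],[1.1,-3.1,1.6,0,0,4.6,1],[0.8,-3.2,1.6,0,0,4.6,1],[0.5,-3.2,1.6,0,0,4.6,1],[0.3,-3.2,1.6,0,0,4.6,1]],
  ],
)

```text
clock: 4.62
tool_pos: [514.2, 189.4, 114.1]
tool_rot: [-3.136, -0.023, -0.011]
contact_force: [0.5, -1.1, 0.1]
grip_width: 88.1
grasp_force: 0.0
```

```bash
python3 - <<'E'
from h import *
o,_=state();p0,r0=o['tool_pos'],R.from_rotvec(o['tool_rot'])
p,d,c=grab('wrist','w3');u,v=proj(c,[513,188,74]).astype(int);print(u,v)
P,ok=cloud(d,c,(u-45,v-45,u+45,min(v+45,383)))
k=ok&(P[:,2]>70)&(P[:,2]<78)&(np.hypot(P[:,0]-513,P[:,1]-188)<25);T=P[k];print(len(T),circ(T),T[:,:2].min(0),T[:,:2].max(0))
a=[513,188,42];rows(p0,r0,a,pose(1))
E
```

```text
t 4.62 p [514.2 189.4 114.1] x [1.    0.014 0.007] y [ 0.014 -1.    -0.005] F [ 0.5 -1.1  0.1] M [0.03 0.11 0.03] w 88.1 q [0.14 0.44 1.56 0.   1.13 1.69]
259 208
401 (array([514.34806253, 188.64288557]), np.float64(13.837544107950615)) [499.0520537  173.23456223] [529.48170706 204.14437101]
[-0.03  0.03  1.44] [-0.1 -0.1 -0. ]
[-0.03  0.03  1.44] [-0.1 -0.1 -0. ]
[-0.03  0.03  1.44] [-0.1 -0.1 -0. ]
[-0.03  0.03  1.44] [-0.1 -0.1 -0. ]
[-0.03  0.03  1.44] [-0.1 -0.1 -0. ]
```

send_rows(
  plan=[
    [[0,0,1.6,-0.4,-0.2,0,1],[0,0,1.6,0,0,0,1],[0,0,1.6,0,0,0,1],[0,0,1.5,0,0,0,1],[0,0,0.9,0,0,0,1]],
  ],
)

```text
clock: 5.3
tool_pos: [514.1, 187.2, 41.0]
tool_rot: [3.135, 0.023, 0.003]
contact_force: [-0.1, 0.6, 0.3]
grip_width: 88.0
grasp_force: 0.0
```

send_rows(
  plan=[
    [[0,0,0,0,0,0,0],[0,0,0,0,0,0,0],[0,0,0,0,0,0,0],[0,0,0,0,0,0,0],[0,0,0,0,0,0,0]],
  ],
  grip_force=20,
)

```text
clock: 5.92
tool_pos: [514.4, 187.5, 42.2]
tool_rot: [3.135, 0.023, 0.005]
contact_force: [0.5, 0.5, -0.3]
grip_width: 40.1
grasp_force: 0.0
```

send_rows(
  plan=[
    [[0,0,0,0,0,0,0],[0,0,0,0,0,0,0],[0,0,0,0,0,0,0],[0,0,-1,0,0,0,0],[0,0,-2,0,0,0,0]],
  ],
  grip_force=20,
)

```text
clock: 6.55
tool_pos: [513.9, 187.6, 72.5]
tool_rot: [3.135, 0.023, 0.003]
contact_force: [0.0, 0.6, -0.4]
grip_width: 0.5
grasp_force: 0.0
```

```bash
python3 - <<'E'
from h import *
o,_=state();p,r=o['tool_pos'],R.from_rotvec(o['tool_rot'])
W=[([500,80,180],pose(51)),([490,-60,210],pose(101)),([501,-172,215],pose(151))]
for a,b in W: rows(p,r,a,b);print();p,r=np.array(a),b
E
```

```text
t 6.55 p [513.9 187.6  72.5] x [1.    0.015 0.002] y [ 0.015 -1.     0.006] F [ 0.   0.6 -0.4] M [0.02 0.18 0.03] w 0.5 q [ 0.14  0.5   1.59 -0.01  1.05  1.7 ]
[-0.31  2.16 -2.14] [  0.1   0.  -10. ]
[-0.68  2.07 -2.14] [  0.1   0.  -10. ]
[-1.03  1.92 -2.14] [  0.1   0.  -10. ]
[-1.35  1.71 -2.15] [  0.1   0.  -10. ]
[-1.62  1.44 -2.15] [  0.1   0.  -10. ]

[-2.3   1.61 -0.6 ] [  0.   0. -10.]
[-2.55  1.18 -0.6 ] [  0.   0. -10.]
[-2.71  0.72 -0.6 ] [  0.   0. -10.]
[-2.8   0.24 -0.6 ] [  0.   0. -10.]
[-2.8  -0.25 -0.6 ] [  0.   0. -10.]

[-2.24 -0.21 -0.1 ] [  0.   0. -10.]
[-2.17 -0.6  -0.1 ] [  0.   0. -10.]
[-2.03 -0.97 -0.1 ] [  0.   0. -10.]
[-1.83 -1.3  -0.1 ] [  0.   0. -10.]
[-1.58 -1.6  -0.1 ] [  0.   0. -10.]
```

The fingers closed on nothing, so I need to look at where the spring is.

```bash
python3 - <<'E'
from h import *
p,d,c=grab('wrist','w4');t,dt,ct=grab('top','t4')
print(proj(c,[514,188,37]),proj(ct,[514,188,74]))
u,v=proj(ct,[514,188,74]).astype(int);a=cv2.resize(t[v-50:v+50,u-50:u+50],(400,400),interpolation=2)
cv2.imwrite('pics/c4.png',np.hstack([cv2.resize(p,(400,300)),a[50:350]]))
P,ok=cloud(d,c,(100,60,420,300))
k=ok&(P[:,2]>15)&(P[:,2]<90)&(np.hypot(P[:,0]-514,P[:,1]-188)<150);T=P[k];print(len(T),T.min(0),T.max(0),np.median(T,0))
E
```

```text
[256.70612746 209.0368266 ] [157.7406409  183.00731806]
2314 [432.61181985  52.12473263  15.00547341] [529.90380047 204.32759524  75.5808505 ] [509.8694997  184.00854391  42.12305118]
```

View pics/c4.png

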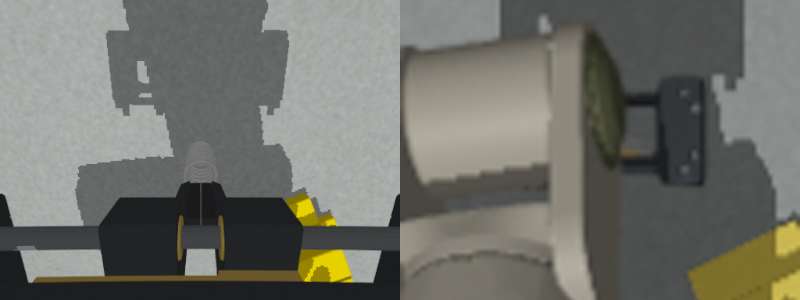

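The picture shows the fingers shut, with the spring still upright just ahead of them at about px (256,205) in the full image. I'll measure where it stands now.

```bash
python3 - <<'E'
from h import *
f=np.load('pics/w4.npz');d=f['d'];c={k:f[k] for k in f if k!='d'}
P,ok=cloud(d,c,(200,150,310,300));img=cv2.imread('pics/w4.png')[150:300,200:310].reshape(-1,3)
ok&=(img.max(1)>75)&(np.hypot(P[:,0]-514,P[:,1]-188)<60)
for lo in range(2,78,8):
    T=P[ok&(P[:,2]>lo)&(P[:,2]<lo+8)]
    if len(T)>8:print(lo,len(T),T.min(0).round(1),T.max(0).round(1),np.array(circ(T)[0]).round(1),round(circ(T)[1],1))
print(d[170:260:6,256].round(0), img.reshape(150,110,3)[20:110:6,56].max(1))
state()
E
```

```text
2 190 [475.  140.5   2. ] [555.7 239.5   9.3] [516.2 184.8] 22.1
10 79 [518.3 173.5  13.9] [529.9 203.3  18. ] [514.  188.6] 15.2
18 132 [499.4 174.2  18.1] [529.5 204.1  26. ] [515.3 188.5] 14.2
26 191 [498.6 174.   26.1] [529.9 204.3  33.9] [515.1 188.9] 14.0
34 207 [498.3 173.1  34. ] [529.9 203.8  42. ] [515.1 188.6] 14.0
42 214 [499.6 173.   42. ] [529.8 204.   50. ] [515.1 188.6] 14.1
50 282 [499.1 173.   50. ] [529.9 204.1  58. ] [515.  188.7] 14.1
58 164 [502.7 173.7  58. ] [529.8 204.1  66. ] [515.8 188.7] 13.7
66 468 [506.6 172.8  66. ] [529.9 204.2  74. ] [514.9 188.7] 13.7
74 37 [509.4 189.   74. ] [529.  203.   75.6] [515.1 189.8] 12.7
[258. 259. 256. 234. 215. 205. 191. 264. 247. 239. 218. 155. 150. 142.
 141.] [101 107 125 120 116 119 126 113 123 106 115  72  76  63  61]
t 6.65 p [515.5 187.8  74.3] x [1.    0.015 0.007] y [ 0.015 -1.     0.006] F [ 0.2 -0.5  0. ] M [ 0.04  0.11 -0.01] w 0.9 q [ 0.14  0.5   1.59 -0.01  1.05  1.7 ]
```

```bash
python3 - <<'E'
from h import *
M=None
for n in('w0','w4'):
    f=np.load(f'pics/{n}.npz');d=f['d'];c={k:f[k] for k in f if k!='d'}
    P,ok=cloud(d,c,(100,190,420,300))
    r=R.from_rotvec(c['attitude']).as_matrix()
    RT=np.array([[0,-.9578,-.2874],[1,0,0],[0,-.2874,.9578]])  # tool<-cam
    T=(RT@(r.T@(P-c['origin']).T)).T+[73.87,1.08,-181]
    m=ok&(d[190:300,100:420].ravel()<200)&(T[:,2]>-75)&(abs(T[:,0])<40)
    if n=='w4': m&=(abs(T[:,1])<14)&(T[:,0]<14)
    for z in range(-75,10,5):
        k=m&(T[:,2]>=z)&(T[:,2]<z+5)
        if k.sum():print(n,z,k.sum(),'x',T[k,0].min().round(1),T[k,0].max().round(1),'y',np.percentile(T[k,1],[0,25,75,100]).round(0))
p=cv2.imread('pics/w4.png')[180:260,200:312];cv2.imwrite('pics/c5.png',cv2.resize(p,None,fx=7,fy=7,interpolation=2))
E
```

```text
w0 -75 554 x -2.0 11.2 y [-60. -50.  52.  62.]
w0 -70 582 x -4.9 11.2 y [-59. -49.  51.  61.]
w0 -65 626 x -8.4 11.0 y [-59. -46.  48.  61.]
w0 -60 711 x -9.4 10.9 y [-58. -44.  47.  61.]
w0 -55 530 x -9.5 10.9 y [-58. -43.  47.  60.]
w0 -50 434 x -8.9 10.9 y [-57. -45.  47.  59.]
w0 -45 397 x -9.6 10.9 y [-56. -45.  47.  59.]
w0 -40 324 x -10.1 10.9 y [-56. -43.  45.  58.]
w0 -35 21 x -9.7 9.8 y [-50. -46.  49.  53.]
w4 -75 278 x 8.0 10.8 y [-10.  -5.   6.  12.]
w4 -70 247 x 7.9 10.9 y [-10.  -5.   8.  12.]
w4 -65 241 x 2.2 11.1 y [-10.  -6.   7.  13.]
w4 -60 342 x -7.9 10.9 y [-14.  -6.   7.  14.]
w4 -55 313 x -8.9 10.8 y [-14.  -5.   6.  14.]
w4 -50 232 x 8.0 11.0 y [-14.  -7.   7.  14.]
w4 -45 199 x 7.2 10.7 y [-13.  -6.   8.  14.]
w4 -40 155 x 8.1 10.7 y [-12.  -5.   6.  14.]
w4 -35 11 x 8.0 9.7 y [-3. -1.  5. 10.]
w4 -5 222 x -5.3 13.9 y [-14. -12.  -1.  14.]
w4 0 151 x -6.3 13.9 y [-13.   3.  13.  14.]
w4 5 81 x 5.3 14.0 y [-13.  -8.   8.  14.]
```

View pics/c5.png

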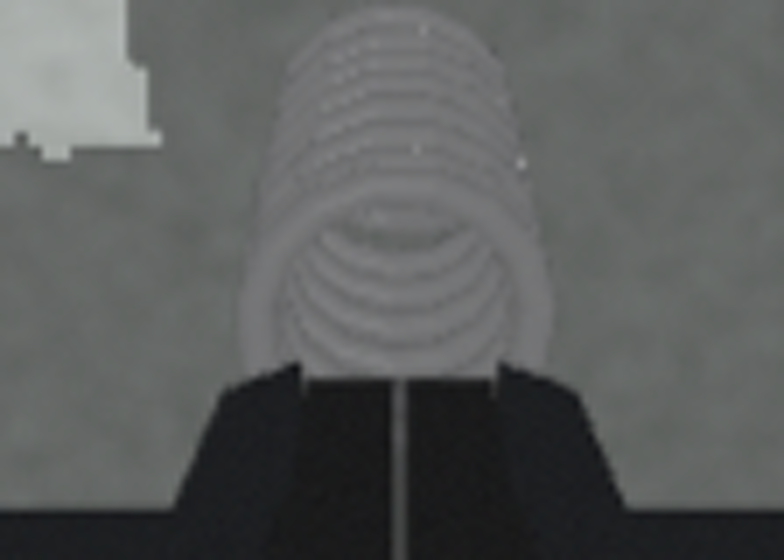

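The fingertips actually end about 36 mm short of the reported TCP: the depth shows them at tool z = -36. That explains the missed grasp. From here I'll plan with tips = TCP + 36 mm up. The picture also shows the spring undisturbed and upright below the tips.

send_rows(
  plan=[
    [[0,0,0,0,0,0,0.7],[0,0,0,0,0,0,0.7],[0,0,0,0,0,0,0.7],[0,0,0,0,0,0,0.7],[0,0,0.8,0,0,0,0.7]],
  ],
)

```text
clock: 7.28
tool_pos: [514.6, 187.6, 64.1]
tool_rot: [3.135, 0.023, 0.007]
contact_force: [0.4, 0.2, 0.4]
grip_width: 48.4
grasp_force: 0.0
```

send_rows(
  plan=[
    [[0,-0.1,1.5,0,0,0,0.7],[0,0,1.5,0,0,0,0.7],[0,0,1.5,0,0,0,0.7],[0,0,1.4,0,0,0,0.7],[0,0,0,0,0,0,0.7]],
  ],
)

```text
clock: 7.9
tool_pos: [513.8, 188.1, 3.8]
tool_rot: [3.135, 0.023, 0.002]
contact_force: [0.0, -0.2, -0.1]
grip_width: 61.9
grasp_force: 0.0
```

send_rows(
  plan=[
    [[0,0,0,0,0,0,0],[0,0,0,0,0,0,0],[0,0,0,0,0,0,0],[0,0,0,0,0,0,0],[0,0,0,0,0,0,0]],
  ],
  grip_force=20,
)

```text
clock: 8.52
tool_pos: [514.6, 188.2, 5.3]
tool_rot: [3.135, 0.023, 0.006]
contact_force: [0.1, -0.9, 1.4]
grip_width: 30.4
grasp_force: 19.9
```

```bash
python3 - <<'E'
from h import *
o,_=state();p,r=o['tool_pos'],R.from_rotvec(o['tool_rot'])
W=[([500,95,180],pose(51)),([490,-50,195],pose(101)),([501,-172.5,185],pose(151))]
for a,b in W: rows(p,r,a,b);print();p,r=np.array(a),b
E
```

```text
t 8.53 p [514.6 188.2   5.3] x [1.    0.015 0.004] y [ 0.015 -1.     0.006] F [ 0.1 -0.9  1.4] M [-0.05  0.17  0.01] w 30.4 q [ 0.14  0.6   1.64 -0.01  0.9   1.7 ]
[-0.31  1.88 -3.48] [  0.1  -0.  -10. ]
[-0.63  1.79 -3.49] [  0.1  -0.  -10. ]
[-0.93  1.65 -3.49] [  0.1  -0.  -10. ]
[-1.21  1.46 -3.49] [  0.1  -0.  -10. ]
[-1.44  1.22 -3.49] [  0.1  -0.  -10. ]

[-2.38  1.67 -0.3 ] [  0.   0. -10.]
[-2.63  1.23 -0.3 ] [  0.   0. -10.]
[-2.81  0.76 -0.3 ] [  0.   0. -10.]
[-2.9   0.26 -0.3 ] [  0.   0. -10.]
[-2.9  -0.25 -0.3 ] [  0.   0. -10.]

[-2.45 -0.25  0.2 ] [  0.   0. -10.]
[-2.37 -0.67  0.2 ] [  0.   0. -10.]
[-2.21 -1.07  0.2 ] [  0.   0. -10.]
[-1.99 -1.44  0.2 ] [  0.   0. -10.]
[-1.71 -1.77  0.2 ] [  0.   0. -10.]
```

send_rows(
  plan=[
    [[0,1.0,-4.5,0,0,-10,0],[-0.6,2.0,-4.0,0,0,-10,0],[-1.0,1.8,-3.5,0,0,-10,0],[-1.3,1.6,-3.0,0,0,-10,0],[-1.6,1.4,-2.5,0,0,-10,0]],
  ],
)

```text
clock: 9.15
tool_pos: [502.8, 96.1, 181.7]
tool_rot: [2.827, 1.354, 0.001]
contact_force: [-0.2, -0.5, -1.2]
grip_width: 30.8
grasp_force: 20.0
```

send_rows(
  plan=[
    [[-2.4,1.7,-0.3,0,0,-10,0],[-2.6,1.2,-0.3,0,0,-10,0],[-2.8,0.8,-0.3,0,0,-10,0],[-2.9,0.3,-0.3,0,0,-10,0],[-2.9,-0.2,-0.3,0,0,-10,0]],
  ],
)

```text
clock: 9.78
tool_pos: [493.6, -49.2, 196.4]
tool_rot: [1.991, 2.422, -0.005]
contact_force: [0.4, 0.5, -0.8]
grip_width: 30.2
grasp_force: 20.0
```

send_rows(
  plan=[
    [[-2.4,-0.2,0.2,0,0,-10,0],[-2.3,-0.7,0.2,0,0,-10,0],[-2.2,-1.1,0.2,0,0,-10,0],[-2.0,-1.4,0.2,0,0,-10,0],[-1.7,-1.7,0.2,0,0,-10,0]],
  ],
)

```text
clock: 10.4
tool_pos: [504.8, -169.7, 187.0]
tool_rot: [0.781, 3.039, -0.008]
contact_force: [0.2, 1.1, -1.0]
grip_width: 30.2
grasp_force: 20.0
```

```bash
python3 - <<'E'
from h import *
o,r=state();p,d,c=grab('wrist','w6');tp=o['tool_pos']
cv2.imwrite('pics/w6c.png',cv2.resize(p[100:300,150:370],None,fx=3,fy=3,interpolation=2))
print(proj(c,[501.5,-172.8,154]),proj(c,tp+[0,0,70]),proj(c,tp))
P,ok=cloud(d,c,(180,120,340,300))
n=np.hypot(P[:,0]-501.5,P[:,1]+173)<30
for a in range(100,270,10):
    k=ok&n&(P[:,2]>a)&(P[:,2]<a+10)
    if k.sum()>15:print(a,k.sum(),P[k].min(0).round(1),P[k].max(0).round(1),circ(P[k])[0].round(1),round(circ(P[k])[1],1))
E
```

```text
t 10.4 p [ 504.8 -169.7  187. ] x [-0.876  0.482 -0.005] y [ 0.482  0.876 -0.004] F [ 0.2  1.1 -1. ] M [ 0.06  0.05 -0.04] w 30.2 q [-0.54  0.34  1.51 -0.    1.29 -1.61]
[250.12858042 207.00494733] [253.69016937 284.70421039] [255.14087923 224.64767345]
100 46 [ 491.9 -179.4  100. ] [ 503.6 -163.4  109.9] [ 501.9 -173.2] 9.7
110 57 [ 492.  -180.4  110. ] [ 503.4 -163.4  119.8] [ 501.9 -173.3] 9.8
120 59 [ 492.1 -180.6  120.5] [ 503.2 -163.3  129.7] [ 501.9 -173.2] 9.8
130 129 [ 492.  -182.7  130.1] [ 507.9 -163.4  140. ] [ 501.7 -173.1] 8.9
140 68 [ 493.6 -179.1  140. ] [ 504.6 -165.   150. ] [ 502.  -173.2] 8.1
150 129 [ 493.9 -180.8  150. ] [ 504.  -165.1  155.2] [ 500.6 -172.9] 5.7
180 253 [ 490.6 -181.3  182.6] [ 511.5 -153.6  187.4] [ 506.6 -169.3] 14.5
190 211 [ 490.4 -181.1  194.8] [ 511.3 -153.5  200. ] [ 506.6 -169.5] 15.0
200 276 [ 490.5 -182.1  200.1] [ 513.9 -153.4  210. ] [ 506.7 -169.5] 15.0
210 464 [ 490.3 -181.8  210. ] [ 521.6 -153.3  220. ] [ 505.8 -169. ] 14.2
220 924 [ 482.5 -188.7  220. ] [ 521.5 -143.5  230. ] [ 502.8 -169.4] 16.4
230 1250 [ 482.  -189.3  230. ] [ 521.6 -143.6  240. ] [ 501.7 -169.6] 17.0
240 1341 [ 481.5 -190.8  240. ] [ 520.  -143.4  250. ] [ 500.2 -168.8] 17.3
250 1543 [ 480.9 -190.8  250. ] [ 519.  -143.8  260. ] [ 499.4 -169.3] 16.6
260 977 [ 481.2 -190.5  260. ] [ 512.  -143.5  270. ] [ 478.6 -155.3] 29.6
```

View pics/w6c.png

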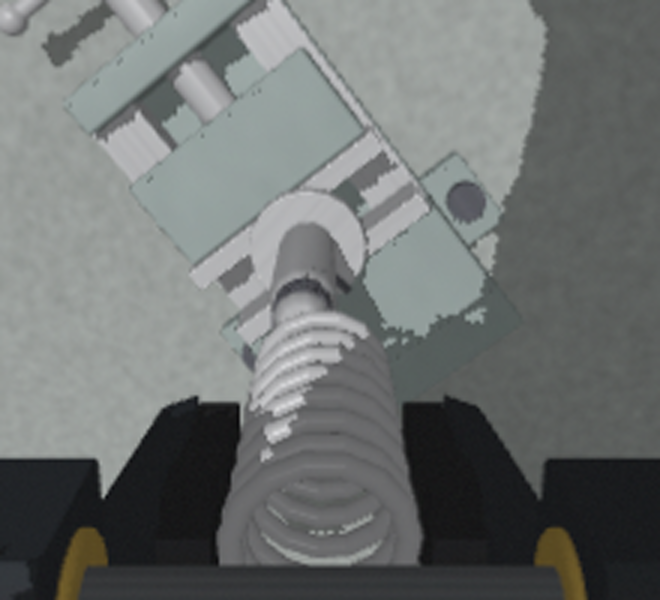

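The picture shows the spring in hand, upright, with its bottom coil at the upper end and a blunt wire end at crop (365,328), full image (272,209). The rod, the collar and the dark pin are below it.

```bash
python3 - <<'E'
from h import *
f=np.load('pics/w6.npz');d=f['d'];c={k:f[k] for k in f if k!='d'};cen=np.array([506.4,-169.4])
for z in(181,184): q=onz(c,271.7,209.3,z);print(q,np.hypot(*(q[:2]-cen)),np.degrees(np.arctan2(*(q[:2]-cen)[::-1])))
P,ok=cloud(d,c,(200,190,310,300));P=P[ok]
r,th,z,near=phase(P,cen,c['origin'],181.7)
m=(r>11)&(r<17)&(near>3)&(z>-1)
k=m&(z>16)&(z<42);s=np.exp(1j*np.radians(th[k]-350-36*(z[k]-12.5))).mean();print(k.sum(),np.degrees(np.angle(s)),abs(s))
for a in range(60,260,20):
    k=m&(abs((th-a+180)%360-180)<10)&(z<10)
    if k.sum():print(a,k.sum(),np.median(z[k]).round(1))
o,_=state();p,r=o['tool_pos'],R.from_rotvec(o['tool_rot'])
rows(p,r,p+[-4.4,-3.8,-15],pose(151))
E
```

```text
[ 502.43451169 -155.29776012  181.        ] 14.64917292131966 105.70575127666159
[ 501.43179998 -154.92388096  184.        ] 15.3049349501075 108.9422062349626
667 72.02976645402407 0.8579263318432605
60 1 1.0
80 13 1.6
100 28 1.8
120 34 2.1
140 39 2.1
160 44 1.9
180 38 2.0
200 32 2.1
220 21 1.6
t 10.45 p [ 504.9 -172.1  186.6] x [-0.879  0.476 -0.005] y [ 0.477  0.879 -0.005] F [-1.  -2.6 -1.9] M [-0.09  0.08 -0.03] w 30.8 q [-0.55  0.34  1.5  -0.    1.29 -1.62]
[ 0.04 -0.11  0.3 ] [-0.1  0.1  0.1]
[ 0.04 -0.11  0.3 ] [-0.1  0.1  0.1]
[ 0.04 -0.11  0.3 ] [-0.1  0.1  0.1]
[ 0.04 -0.11  0.3 ] [-0.1  0.1  0.1]
[ 0.04 -0.11  0.3 ] [-0.1  0.1  0.1]
```

send_rows(
  plan=[
    [[0.2,-0.2,0.3,0,0,0,0],[0.1,-0.1,0.3,0,0,0,0],[0,0,0.4,0,0,0,0],[0,0,0,0,0,0,0],[0,0,0,0,0,0,0]],
  ],
)

```text
clock: 11.08
tool_pos: [501.0, -170.1, 177.4]
tool_rot: [0.79, 3.036, -0.008]
contact_force: [-0.6, -0.1, -1.5]
grip_width: 30.1
grasp_force: 20.0
```

```bash
cat >> h.py <<'E'
def relpos(f):
    state();p,d,c=grab('wrist',f);P,ok=cloud(d,c,(150,100,370,310));P=P[ok]
    P=P[np.hypot(P[:,0]-501.8,P[:,1]+173)<24];tz=arm.get_obs()['tool_pos'][2]
    for n,lo,hi,rad in(('rod',90,min(130,tz-12),10),('rodtip',140,152,8),('low',tz-4,tz+10,15.5),('mid',tz+10,tz+24,15.5)):
        S=P[(P[:,2]>lo)&(P[:,2]<hi)]
        if n in('low','mid'):S=S[np.hypot(S[:,0]-501.8,S[:,1]+173)>11]
        if len(S)>20:
            if n=='rodtip':S=S[:,:];
            s=least_squares(lambda a:np.hypot(*(S[:,:2]-a).T)-(rad if 'rod' in n else 15),[502,-173],loss='soft_l1').x
            print(n,len(S),s.round(1),circ(S)[0].round(1),S[:,2].min().round(1))
from scipy.optimize import least_squares
E
python3 - <<'E'
from h import *
relpos('w7')
E
```

```text
t 11.07 p [ 501.  -170.1  177.4] x [-0.873  0.487 -0.006] y [ 0.487  0.873 -0.004] F [-0.6 -0.1 -1.5] M [ 0.05  0.05 -0.01] w 30.1 q [-0.55  0.34  1.53 -0.    1.26 -1.61]
rod 234 [ 502.2 -173.4] [ 501.9 -173.2] 90.1
rodtip 44 [ 501.9 -173.2] [ 501.6 -173.1] 140.6
low 282 [ 503.2 -169.7] [ 502.8 -169.5] 173.6
mid 492 [ 502.8 -169.9] [ 502.6 -169.8] 187.4
```

send_rows(
  plan=[
    [[-0.1,-0.3,0.2,0,0,0,0],[0,0,0.8,0,0,0,0],[0,0,0.8,0,0,0,0],[0,0,0.8,0,0,0,0],[0,0,0.4,0,0,0,0]],
  ],
  grip_force=12,
)

```text
clock: 11.75
tool_pos: [500.2, -173.4, 146.6]
tool_rot: [0.79, 3.037, -0.008]
contact_force: [0.6, 0.6, -1.5]
grip_width: 30.6
grasp_force: 12.0
```

```bash
python3 - <<'E'
from h import *
relpos('w8')
E
```

```text
t 11.75 p [ 500.2 -173.4  146.6] x [-0.873  0.487 -0.005] y [ 0.487  0.873 -0.004] F [ 0.6  0.6 -1.5] M [ 0.01 -0.    0.02] w 30.6 q [-0.55  0.37  1.57 -0.    1.19 -1.61]
rod 256 [ 502.1 -173.3] [ 501.8 -173.1] 90.1
rodtip 251 [ 486.4 -165.1] [ 502.  -172.9] 142.8
low 277 [ 502.5 -173. ] [ 502.2 -172.9] 142.8
mid 490 [ 502.  -173.2] [ 501.8 -173.1] 156.4
```

send_rows(
  plan=[
    [[0,0,0.6,0,0,0,0],[0,0,0.8,0,0,0,0],[0,0,0.9,0,0,0,0],[0,0,0.9,0,0,0,0],[0,0,0.7,0,0,0,0]],
  ],
  grip_force=12,
)

```text
clock: 12.42
tool_pos: [500.4, -173.7, 107.5]
tool_rot: [0.79, 3.036, -0.008]
contact_force: [0.6, 0.6, -0.7]
grip_width: 30.8
grasp_force: 12.0
```

send_rows(
  plan=[
    [[0,0,0.4,0,0,0,0],[0,0,0.3,0,0,0,0],[0,0,0.3,0,0,0,0],[0,0,0.2,0,0,0,0],[0,0,0,0,0,0,0]],
  ],
  grip_force=12,
)

```text
clock: 13.05
tool_pos: [500.5, -173.9, 96.2]
tool_rot: [0.79, 3.036, -0.008]
contact_force: [-0.4, 1.1, -0.9]
grip_width: 30.6
grasp_force: 12.0
```

send_rows(
  plan=[
    [[0,0,0.3,0,0,0,0],[0,0,0.3,0,0,0,0],[0,0,0.2,0,0,0,0],[0,0,0.2,0,0,0,0],[0,0,0.1,0,0,0,0]],
  ],
  grip_force=10,
)

```text
clock: 13.68
tool_pos: [500.6, -173.9, 85.2]
tool_rot: [0.79, 3.036, -0.008]
contact_force: [0.0, 0.4, -0.4]
grip_width: 31.0
grasp_force: 10.0
```

send_rows(
  plan=[
    [[0,0,0.1,0,0,0,0],[0,0,0.1,0,0,0,0],[0,0,0.1,0,0,0,0],[0,0,0.1,0,0,0,0],[0,0,0,0,0,0,0]],
  ],
  grip_force=10,
)

```text
clock: 14.3
tool_pos: [500.6, -174.0, 81.2]
tool_rot: [0.79, 3.036, -0.008]
contact_force: [-0.5, -0.4, -1.2]
grip_width: 30.9
grasp_force: 10.0
```

send_rows(
  plan=[
    [[0,0,0.05,0,0,5,0],[0,0,0.05,0,0,5,0],[0,0,0.05,0,0,5,0],[0,0,0.05,0,0,5,0],[0,0,0.05,0,0,5,0]],
  ],
  grip_force=10,
)

```text
clock: 14.92
tool_pos: [500.6, -174.0, 78.8]
tool_rot: [1.432, 2.79, -0.007]
contact_force: [-0.7, 0.4, -0.6]
grip_width: 30.8
grasp_force: 10.0
```

```bash
python3 - <<'E'
from h import *
relpos('w9')
E
```

```text
t 14.93 p [ 500.6 -174.    78.8] x [-0.583  0.812 -0.007] y [ 0.812  0.583 -0.001] F [-0.7  0.4 -0.6] M [-0.03  0.03 -0.01] w 30.8 q [-0.55  0.45  1.65 -0.    1.04 -1.17]
rodtip 2032 [ 497.8 -169.2] [ 499.6 -170.2] 140.0
low 291 [ 502.9 -174.1] [ 503.7 -175.3] 75.2
mid 489 [ 502.  -174.3] [ 501.9 -174.1] 88.8
```

send_rows(
  plan=[
    [[0.05,0.05,0.05,0,0,3,0],[0.03,0,0.05,0,0,3,0],[0,0,0.05,0,0,2,0],[0,0,0.05,0,0,0,0],[0,0,0,0,0,0,0]],
  ],
  grip_force=10,
)

```text
clock: 15.6
tool_pos: [500.8, -173.3, 77.2]
tool_rot: [1.617, 2.685, -0.006]
contact_force: [-0.2, -0.8, 3.6]
grip_width: 30.6
grasp_force: 9.9
```

send_rows(
  plan=[
    [[0,0,0,0,0,5,0],[0,0,0,0,0,6,0],[0,0,0,0,0,7,0],[0,0,0,0,0,7,0],[0,0,0,0,0,7,0]],
  ],
  grip_force=10,
)

```text
clock: 16.23
tool_pos: [500.5, -173.4, 77.2]
tool_rot: [2.299, 2.131, -0.004]
contact_force: [-2.3, -2.0, 5.6]
grip_width: 30.9
grasp_force: 9.9
```

```bash
python3 - <<'E'
from h import *
relpos('w10')
E
```

```text
t 16.23 p [ 500.5 -173.4   77.2] x [ 0.076  0.997 -0.007] y [ 0.997 -0.076  0.004] F [-2.3 -2.   5.6] M [-0.23  0.57  0.02] w 30.9 q [-0.55  0.45  1.65 -0.01  1.03 -0.47]
rodtip 1922 [ 502. -167.] [ 502.  -168.1] 140.0
low 372 [ 501.6 -174.2] [ 502.  -174.2] 73.2
mid 459 [ 500.7 -174.2] [ 500.7 -174. ] 87.2
```

```bash
cat >> h.py <<'E'
def cut(f,cen,zb):
    g=np.load(f'pics/{f}.npz');d=g['d'];c={k:g[k] for k in g if k!='d'}
    P,ok=cloud(d,c,(150,100,370,310));P=P[ok];cen=np.array(cen)
    az=np.degrees(np.arctan2(*(c['origin'][:2]-cen)[::-1]))
    r,th,z,near=phase(P,cen,c['origin'],zb);m=(r>11.5)&(r<17)&(near>3)
    k=m&(z>16)&(z<38);s=np.exp(1j*np.radians(th[k]-350-36*(z[k]-12.5))).mean();print('cam az',az.round(),'cut',np.degrees(np.angle(s)).round(),abs(s).round(2),k.sum())
    for a in range(-60,61,20):
        k=m&(abs((th-az-a+180)%360-180)<10)&(z<16)&(z>-1);print(int(az+a),k.sum(),np.sort(z[k].round(1))[::2])
E
python3 - <<'E'
from h import *
cut('w9',[502.2,-174.2],73.4);cut('w10',[501.2,-174.2],72)
E
```

```text
cam az 126.0 cut 43.0 0.86 658
65 39 [-0.1  1.6  1.9  2.3  2.7  2.7  2.8  2.9  3.4 11.6 12.6 12.8 13.3 13.4
 13.5 13.9 14.3 14.4 14.6 14.7]
85 64 [ 0.6  1.2  1.6  1.7  1.9  1.9  2.   2.1  2.2  2.3  2.5  2.5  2.5  2.8
  3.   3.3  3.3 12.5 13.1 13.1 13.5 13.5 13.8 13.9 14.1 14.2 14.2 14.4
 14.7 14.8 15.1 15.5]
105 80 [ 0.6  0.8  1.3  1.4  1.5  1.7  1.9  1.9  2.   2.1  2.2  2.2  2.4  2.6
  2.7  2.7  2.8  3.   3.4  3.6 11.2 12.9 13.5 13.7 13.9 14.  14.1 14.1
 14.4 14.5 14.7 14.8 14.9 15.1 15.1 15.1 15.2 15.3 15.7 15.8]
125 74 [ 0.7  1.4  1.5  1.6  1.7  1.9  2.   2.1  2.2  2.2  2.3  2.5  2.5  2.6
  2.8  2.8  2.9  2.9  3.2  3.3 12.8 13.8 14.1 14.3 14.7 14.7 14.7 14.9
 14.9 15.  15.1 15.1 15.1 15.2 15.3 15.3 15.6]
145 67 [ 0.4  0.6  0.8  1.3  1.6  1.6  1.7  1.9  2.   2.2  2.2  2.2  2.3  2.4
  2.5  2.5  2.7  2.9  3.   3.2  3.7 14.3 14.3 14.6 15.  15.4 15.4 15.5
 15.6 15.7 15.7 15.8 15.8 15.9]
165 52 [ 0.8  0.9  1.   1.3  1.5  1.6  1.8  1.9  2.1  2.3  2.4  2.5  2.5  2.7
  2.7  2.9  3.2  3.3 13.9 14.4 15.1 15.2 15.5 15.6 15.8 15.9]
185 31 [ 0.6  0.6  1.2  1.4  1.6  1.7  1.9  2.1  2.3  2.4  2.7
[... 552 characters left out ...]
.9 14.9 15.1 15.3 15.5]
86 80 [-1.  -0.8 -0.8 -0.6  0.3  0.9  1.1  1.3  1.3  1.5  1.6  1.6  1.7  1.9
  1.9  2.   2.   2.3  2.5  2.7  3.   3.4  4.  14.  14.1 14.3 14.4 14.6
 14.7 14.8 14.9 14.9 15.  15.  15.1 15.2 15.3 15.4 15.5 15.7]
106 73 [-1.  -0.2  0.2  0.4  1.   1.1  1.1  1.2  1.2  1.3  1.4  1.8  1.8  1.8
  2.   2.2  2.3  2.6  2.7  3.   3.5 13.2 14.2 14.2 14.5 14.8 14.9 15.2
 15.3 15.4 15.5 15.6 15.7 15.7 15.7 15.8 16. ]
126 59 [-0.9 -0.8  0.2  0.5  0.8  0.9  1.2  1.3  1.5  1.6  1.9  2.   2.   2.2
  2.2  2.4  2.4  2.5  2.6  2.8  3.2 14.3 14.9 15.1 15.2 15.5 15.7 15.8
 15.9 15.9]
146 39 [-0.9 -0.7 -0.5  0.5  0.7  1.   1.1  1.4  1.5  1.8  2.   2.1  2.3  2.4
  2.6  2.7  3.3 15.5 15.8 15.9]
```

The spring is seated, and the pin shows at about 7.5 mm above the collar, between the flat coil and the next one. The cut end is near 10° in world axes, so I'll keep turning clockwise.

send_rows(
  plan=[
    [[0.1,0.1,0,0,0,7,0],[0,0,0,0,0,8,0],[0,0,0,0,0,8,0],[0,0,0,0,0,8,0],[0,0,0,0,0,8,0]],
  ],
  grip_force=10,
)

```text
clock: 16.9
tool_pos: [501.6, -172.0, 77.0]
tool_rot: [2.878, 1.243, 0.001]
contact_force: [-1.7, 1.3, 4.3]
grip_width: 30.6
grasp_force: 9.9
```

send_rows(
  plan=[
    [[0,0,0,0,0,8,0],[0,0,0,0,0,8,0],[0,0,0,0,0,8,0],[0,0,0,0,0,8,0],[0,0,0,0,0,8,0]],
  ],
  grip_force=10,
)

```text
clock: 17.52
tool_pos: [502.0, -172.1, 77.0]
tool_rot: [3.129, 0.184, 0.006]
contact_force: [0.7, -0.4, 2.2]
grip_width: 31.0
grasp_force: 10.0
```

```bash
python3 - <<'E'
from h import *
relpos('w11');cut('w11',[501.8,-173.7],72)
E
```

```text
t 17.52 p [ 502.  -172.1   77. ] x [0.993 0.117 0.003] y [ 0.117 -0.993  0.007] F [ 0.7 -0.4  2.2] M [0.06 0.08 0.13] w 31.0 q [-0.55  0.46  1.65 -0.    1.03  0.91]
rodtip 1894 [ 507.5 -172.3] [ 506.7 -172. ] 140.0
low 372 [ 501.4 -171.8] [ 502.  -172.4] 73.0
mid 467 [ 500.8 -171.1] [ 500.9 -171.1] 87.0
cam az 9.0 cut -59.0 0.85 561
-50 40 [-0.9 -0.8 -0.6 -0.5  0.6  1.   1.4  1.6  1.7  2.   2.3  2.9 11.8 12.6
 12.8 13.  13.4 13.6 13.7 13.9]
-30 51 [-1.  -0.9 -0.8 -0.6  0.2  1.   1.4  1.6  1.7  2.   2.2  2.4  2.6  2.7
  3.5 12.3 12.5 12.9 13.2 13.5 13.6 13.8 14.  14.5 14.7 14.9]
-10 65 [-0.9 -0.8 -0.6 -0.6  0.7  1.   1.1  1.2  1.4  1.5  1.9  2.3  2.5  2.5
  2.6  3.2  3.8 12.3 12.8 13.1 13.6 13.7 13.8 14.2 14.2 14.4 14.5 14.5
 14.6 14.8 15.1 15.1 15.7]
9 69 [-0.8 -0.4  1.   1.2  1.4  1.6  1.7  1.8  2.   2.1  2.2  2.4  2.5  2.5
  2.6  3.2  6.6  7.8  8.  13.1 13.6 13.8 14.1 14.2 14.3 14.3 14.4 14.5
 14.8 14.8 15.1 15.3 15.4 15.7 15.8]
29 70 [-0.6  1.5  1.6  1.7  1.8  1.9  2.2  2.7  6.5  7.2  7.2  7.4  7.5  7.9
  8.   8.1  8.3  9.  13.3 14.  14.4 14.5 14.5 14.5 14.7 14.8 14.9 15.
 15.1 15.2 15.3 15.4 15.6 15.7 15.8]
49 71 [-0.6  0.3  0.5  0.7  0.8  1.4  1.5  1.6  1.7  1.7  1.8  1.8  1.9  1.9
  2.   2.   2.2  2.3  2.4  2.5  2.5  2.7  3.  14.3 14.8 14.9 14.9 15.3
 15.3 15.4 15.6 15.7 15.8 15.8 15.9 15.9]
69 31 [ 0.6  0.9  1.2  1.7  2.1  2.3  2.4  2.6  2.7  2.7  2.8  3.2 15.  15.7
 15.8 15.9]
```

send_rows(
  plan=[
    [[0,0.05,0,0,0,8,0],[0,0.05,0,0,0,8,0],[0,0,0,0,0,8,0],[0,0,0,0,0,8,0],[0,0,0,0,0,8,0]],
  ],
  grip_force=10,
)

```text
clock: 18.2
tool_pos: [501.9, -173.0, 77.0]
tool_rot: [3.006, -0.895, 0.008]
contact_force: [-0.2, 0.3, 2.8]
grip_width: 30.5
grasp_force: 10.0
```

send_rows(
  plan=[
    [[0,0,0,0,0,7,0],[0,0,0,0,0,7,0],[0,0,0,0,0,5,0],[0,0,0,0,0,0,0],[0,0,0,0,0,0,0]],
  ],
  grip_force=10,
)

```text
clock: 18.82
tool_pos: [501.9, -173.2, 77.0]
tool_rot: [2.82, -1.375, 0.01]
contact_force: [1.2, 1.4, 4.1]
grip_width: 30.9
grasp_force: 10.0
```

```bash
python3 - <<'E'
from h import *
relpos('w12');cut('w12',[501.8,-173],72)
E
```

```text
t 18.82 p [ 501.9 -173.2   77. ] x [ 0.616 -0.788  0.007] y [-0.788 -0.616  0.001] F [1.2 1.4 4.1] M [ 0.16  0.05 -0.03] w 30.9 q [-0.55  0.46  1.65 -0.    1.03  1.93]
rodtip 1946 [ 504.1 -175.7] [ 503.6 -174.8] 140.0
low 386 [ 501.9 -171.4] [ 501.9 -171.7] 73.0
mid 473 [ 501.8 -170.8] [ 501.9 -170.9] 87.0
cam az -51.0 cut -121.0 0.86 551
-111 46 [-0.9 -0.6 -0.5  0.8  1.   1.1  1.4  1.7  2.1  2.1  2.4  2.8 12.2 12.4
 12.6 12.9 13.2 13.3 13.4 13.4 13.5 14.  14.6]
-91 51 [-0.8  0.2  0.9  1.   1.1  1.5  1.8  1.9  2.1  2.3  2.4  2.7  3.4 12.2
 12.8 13.2 13.2 13.6 13.8 13.9 14.1 14.1 14.2 14.5 14.8 15.2]
-71 52 [-1.  -0.9 -0.7 -0.2  0.4  1.4  1.5  1.8  1.9  2.   2.2  2.3  2.8  3.1
  3.6 12.5 12.8 13.3 13.6 14.2 14.3 14.6 14.7 15.  15.1 15.7]
-51 68 [-0.9 -0.9 -0.9 -0.8 -0.4  0.3  0.7  1.1  1.5  1.6  1.7  1.8  2.   2.1
  2.2  2.6  3.   3.  12.3 12.6 13.  13.8 14.  14.3 14.5 14.6 14.7 14.8
 14.9 15.  15.2 15.4 15.5 15.9]
-31 62 [-1.  -0.8 -0.5  0.2  0.4  0.5  0.5  0.9  1.2  1.5  1.7  2.   2.1  2.3
  2.5  2.6  2.7  3.  12.3 13.5 14.2 14.3 14.5 15.  15.  15.1 15.3 15.3
 15.5 15.7 15.9]
-11 63 [-0.9 -0.2  0.5  0.7  0.9  1.4  1.5  1.6  1.7  1.9  2.   2.2  2.2  2.4
  2.4  2.6  2.7  2.8  2.9 13.6 14.5 14.8 15.  15.  15.2 15.5 15.6 15.6
 15.8 15.8 15.9 16. ]
8 50 [-0.5  0.6  0.7  1.1  1.4  1.7  1.9  2.   2.1  2.2  2.2  2.4  2.6  2.8
  2.8  3.2  3.6  7.6 15.  15.2 15.3 15.4 15.7 15.8 15.9]
```

send_rows(
  plan=[
    [[0,0,0,0,0,0,0.6],[0,0,0,0,0,0,0.6],[0,0,0,0,0,0,0.6],[0,0,0,0,0,0,0.6],[0,0,0,0,0,0,0.6]],
  ],
)

```text
clock: 19.5
tool_pos: [501.7, -173.1, 76.8]
tool_rot: [2.818, -1.379, 0.009]
contact_force: [-0.9, 0.3, -0.1]
grip_width: 52.8
grasp_force: 0.0
```

send_rows(
  plan=[
    [[0,0,-1.5,0,0,0,0.6],[0,0,-2.5,0,0,0,0.6],[0,0,-3,0,0,0,0.6],[0,0,-3,0,0,0,0.6],[0,0,-1,0,0,0,0.6]],
  ],
)

```text
clock: 20.12
tool_pos: [501.9, -172.7, 189.2]
tool_rot: [2.818, -1.379, 0.015]
contact_force: [-0.1, 0.4, -0.0]
grip_width: 52.9
grasp_force: 0.0
```

```bash
python3 - <<'E'
from h import *
state();p,d,c=grab('wrist','w13');cut('w13',[502,-173],72)
P,ok=cloud(d,c,(100,60,420,300));P=P[ok];P=P[np.hypot(P[:,0]-502,P[:,1]+173)<24];r=np.hypot(P[:,0]-502,P[:,1]+173)
for lo,hi in((85,100),(110,125),(141,150)):
    S=P[(P[:,2]>lo)&(P[:,2]<hi)&(r>11.5)];print(lo,len(S),circ(S),S[:,2].max())
cv2.imwrite('pics/w13c.png',cv2.resize(p[60:260,150:370],None,fx=3,fy=3,interpolation=2))
E
```

```text
t 20.12 p [ 501.9 -172.7  189.2] x [ 0.614 -0.79   0.01 ] y [-0.79  -0.614  0.   ] F [-0.1  0.4 -0. ] M [ 0.13  0.14 -0.03] w 52.9 q [-0.55  0.33  1.51 -0.    1.29  1.93]
cam az -51.0 cut -118.0 0.86 139
-111 13 [-0.5  1.2  2.6  3.  12.5 13.2 14.1]
-91 18 [-0.8 -0.4 -0.4  1.   1.5  2.2 13.1 13.4 14.2]
-71 18 [-0.9  1.4  1.6  1.8  2.3 13.2 13.7 14.1 15.2]
-51 19 [-0.9 -0.8  0.8  1.2  2.4  2.6 14.4 14.9 15.4 15.7]
-31 21 [-0.6  0.1  1.   1.8  2.3  2.9  3.4 13.7 14.7 15.2 15.7]
-11 15 [ 0.4  1.   1.2  1.6  2.7 14.2 14.3 15.7]
8 12 [ 0.3  1.4  2.1  2.7 15.  15.5]
85 110 (array([ 502.50859746, -171.88431811]), np.float64(14.375032443304013)) 99.98853277771411
110 121 (array([ 502.75595501, -172.29963563]), np.float64(13.835778792873644)) 124.29850350879465
141 390 (array([ 502.03090878, -171.56562429]), np.float64(14.066448234939728)) 147.299033763035
```

View pics/w13c.png

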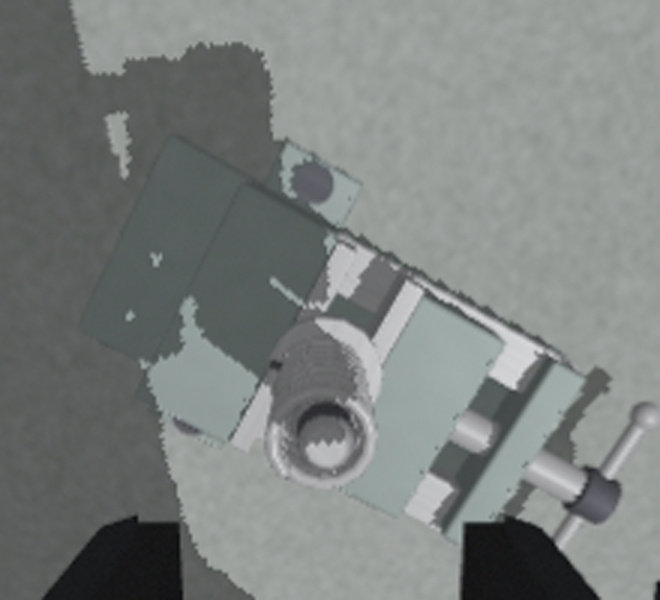

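The spring stands upright on the rod, with its top ring at crop (322,440) and its bottom coil flat on the collar. The pin tip shows at (275,365), and the cut end is at about -118° in world axes. The fingers are well clear, so I'm handing in.

```bash
python3 -c "
from plant import arm
print(arm.finish_job())"
```

```text
the job is handed in; nothing more can be done
None
```

I handed the job in at about 20 s with the spring seated flat on the collar and hooked under the pin. Its cut end is about 130° clockwise from the vice's back, past the right side, and the gripper is open and clear; the hand-in gave no verdict.

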